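# Fetch the printing block from behind the jars

### The arm

A 6-joint arm with a two-finger parallel gripper is mounted at the origin on the work surface. World frame = base frame: x ahead of the robot, y to its left, z up, the work surface at z = 0. Lengths are in m, angles in rad, forces in N, time in s.
With the tool pointing down it reaches from about 0.35 to 0.975 m from the base axis. Payload 4.9 kg.
Tool frame: the origin (TCP) lies on the centre line of the jaws, within the pads' length; the fingertips stand 25 mm ahead of it and the grasp point (between the pads) lies 6 mm ahead of it; z points along the fingers, y is the line along which they close (so a half turn about z gives the same grasp; the last joint's range is limited). The gripper opens to 85 mm and grips with 20 to 120 N. Pads are 22 mm wide; open, the fingers measure 114 mm over their backs; the gripper's body (76 mm by 85 mm) begins 54 mm behind the grasp point. The pads swing forward as they close: fully open they stand 13 mm farther back than shut.
Start: joints at [1.013, 0.053, 1.613, -0, 1.476, -0.119], TCP at [0.266, 0.566, 0.256] pointing down, gripper open.
Joint ranges: [-3.01, 3.01], [-1.01, 2.22], [0.06, 2.58], [-1.02, 4.17], [0.09, 2.62], [-3.14, 3.14]. Speed limits (rad/s): [2.57, 2.57, 3.14, 3.14, 3.14, 3.14].

### API

Orientations are given as a unit quaternion [w, x, y, z].
In Python, from plant import state, grab_frame, get_calibration, job gives the robot as it stands. The module is installed in compiled form; this text tells all that it offers.
- The arm moves only by the tool move_arm, never from a script. Its argument "targets" is a list that holds one entry, the list of rows, each a list of 5 numbers: the opening in per cent of the stroke, from 0 (shut) to 100 (fully open), then the shift along the tool's x, y, z as a fraction of full scale, then the turn about the tool's z as a fraction of full scale. A call has 1 to 5 rows; each row shifts and turns the commanded pose from where the row before left it, along the tool's axes as they then stand; what a row does not reach is not made up. Full scale, the value 1, is 0.6 m for a shift and 6 degrees for a turn. A row lasts 1/12 s, in which the tool goes at most 41.7 mm and 7.16 degrees, less where a joint would pass 70% of its speed; a pose out of reach is approached as far as the arm can. A call with a number of a shift or a turn outside -1 to 1 is refused whole. A call with a gripper value outside its range is refused whole. The fingers move at their own pace and stop on an object; the grip force is fixed at half the most. Time passes only in rows, so rows that do not move let the fingers close. It gives the time, the measured TCP pose, the force, the opening and the grip force at its end, in the units of the state.
- state(): the state, without advancing time (a new reading comes with each control period).
- grab_frame(name): name is "side" or "top"; returns the picture (384x512x3 uint8, red, green, blue); there is no depth.
- get_calibration(name): a dict with "vertical_fov" (degrees; the focal length in pixels is half the picture's height over the tangent of half this angle, whatever the lens; pixels are square), "cx", "cy" (the principal point, pixels), "R" (3x3) and "t" (3): a world point X has camera coordinates R X + t. Camera axes: x right, y down, z forward; pixel columns grow to the right and rows downward; lengths in m; the calibration is good to about 2 mm. A picture is of the moment at which its call begins. get_calibration takes no time and is no camera call.
- job.job_done(): hands the job in; it is judged then, once.
The state is a dict: "time": time; "joint_pos": joint angles; "joint_vel": joint speeds; "joint_efforts": joint torques, N m; "tool_pos": TCP position; "tool_rot": TCP orientation; "contact_force": force on the tool from outside, world axes, zero at the start; "ft_torque": the same for the moment, N m; "gripper_width": opening from 0.0 (shut) to 1.0 (fully open); "grasp_force": force on a finger pad.
Only numpy, scipy, OpenCV 4.12 (cv2) and the standard library are available. Lean on these libraries where they do the work, as an engineer would, in place of code of your own. Each camera call takes 0.05 s, during which the arm holds its last target. There are 200 camera calls.

### The job

Move the white jar, the square tin and the amber bottle that stand in front of the low plywood riser into the white tray, so that all three stand in it, then draw the printing block out from under the riser and set it down flat, centred and lengthwise on the cork mat. Then put the jar, the tin and the bottle back, each standing where it stood at the start. Keep all three upright throughout and leave the mug, the tape roll and the phone where they are.

Things in the scene. Friction and masses are not known exactly. Their poses are not given: they have to be found in the camera images.
- riser: Fixed low plywood riser, a bridge 80 deep (x) x 194 wide (y) x 48 high mm, open only at its front (-x, towards the robot). Top board 12 thick, its underside 36 above the table; bay 170 wide. Origin: centre of its underside; x points to the back, front edge at x = -40. The three containers stand in a row parallel to its front, centres at x about -172, some 68 apart, in any order.
- block: Loose hand printing block, 0.32 kg: brown wood slab 110 (x) x 150 (y) x 22 mm high, on its middle a dark bar handle 50 long (x) x 24 wide (y), top 58 mm above the underside; grip it across the 24. Origin: centre of the underside, below the handle. At the start its rear 25 mm lie under the riser's top board: draw it about 40 mm to the riser's front (-x) before lifting.
- jar: Loose squat round white plastic jar, diameter 54 mm, 68 mm high, 0.16 kg. Origin: centre of its underside, z up. It stands in the row in front of the block.
- tin: Loose square metal tin, 46 x 46 mm, body 66 mm high with a small round cap to 76 mm, 0.18 kg. Origin: centre of its underside, z up; x and y square to its sides, about parallel to the riser's. It stands in the row in front of the block.
- bottle: Loose slim round amber bottle with a black cap, body diameter 40 mm up to 60 mm height, then a neck; 88 mm high, 0.11 kg. Origin: centre of its underside, z up. In the row in front of the block. All three containers are best gripped at 35 to 50 mm height with the fingers closing along the riser's x, for they stand close together along its y.
- tray: Fixed open white tray, the side area: 270 (x) x 110 (y) mm outside, rim 20 mm high, walls and floor 5 mm thick (inner floor 5 mm above the table). Origin: centre of its underside. The three containers fit in a row along its x, 75 mm apart.
- mat: Fixed thin cork mat, 130 (x) x 170 (y) x 4 mm thick; the block goes on it with its 150 mm side along the mat's 170 mm side, either way round. Origin: centre of its underside, its top is 4 mm higher.
- mug: Bystander: blue mug with a handle, 76 mm across, 85 mm high. Origin: centre of its underside. Leave it alone.
- tape: Bystander: roll of paper tape lying flat, 100 mm across, 24 mm high. Origin: centre of its underside. Leave it alone.
- phone: Bystander: grey phone lying flat, 150 x 72 x 9 mm. Origin: centre of its underside. Leave it alone.
Mind the look-alikes: they are no part of the job. There is more than one size of the bottle; the job needs the middle-sized.

How it is judged:
On the way, in this order (a step that is already met when the one before it is completed fails the run):
1. the jar, the tin and the bottle all stand in the tray (x of jar in the frame of tray between -0.115 and 0.115 m and y of jar in the frame of tray between -0.04 and 0.04 m and z of each of jar, tin, bottle in the frame of tray below 0.012 m and x of tin in the frame of tray between -0.115 and 0.115 m and y of tin in the frame of tray between -0.04 and 0.04 m and x of bottle in the frame of tray between -0.115 and 0.115 m and y of bottle in the frame of tray between -0.04 and 0.04 m), for 0.2 s.
2. the printing block lies flat, centred and lengthwise on the cork mat, let go, while the three still stand in the tray (all of step 1 and horizontal distance between block and mat below 0.015 m and z of block in the frame of mat below 0.01 m and angle between the y axis of block and the y axis of mat, either way round below 0.2 rad and angle between block's own z axis and vertical below 0.08 rad and contact force between the fingers and block below 0.2 N), for 0.2 s.
At the end, for the whole second after the job is handed in: The block lies flat on the cork mat, its centre within 15 mm of the mat's, its long side within 0.2 rad of the mat's long side; the jar, tin and bottle each stand upright within 15 mm of where they stood at the start; all are at rest (horizontal distance between block and mat below 0.015 m and z of block in the frame of mat below 0.01 m and angle between the y axis of block and the y axis of mat, either way round below 0.2 rad and angle between block's own z axis and vertical below 0.08 rad and distance of each of jar, tin, bottle from where it was at the start of the episode below 0.015 m and angle between each of jar, tin, bottle's own z axis and vertical below 0.1 rad and linear speed of each of jar, tin, bottle, block below 0.02 m/s); the robot touches nothing.
It fails at once if the mug is moved by more than 15 mm (distance of mug from where it was at the start of the episode above 0.015 m).
It fails at once if the tape is moved by more than 15 mm (distance of tape from where it was at the start of the episode above 0.015 m).
It fails at once if the phone is moved by more than 15 mm (distance of phone from where it was at the start of the episode above 0.015 m).
It fails at once if the jar, the tin or the bottle tips over (angle between any of jar, tin, bottle's own z axis and vertical above 0.5 rad).
It also fails if it takes over 138 s, if anything falls off the work surface, if the arm or the gripper's body presses on something with over 40 N, if the wrist force passes 120 N, or if a joint passes its speed limit or range.

## Working session

There is one attempt and no reset: what is moved stays moved. The work goes in short steps, Python scripts to look and compute and a tool call to move; the robot and the scene stay as the last step left them, time stands still between calls to the robot, and variables do not carry over. Pictures are saved under pics/ and viewed, at most 14 in all, crops included, and the job is handed in when it is done.

Besides the shell and the picture viewer there is one more tool, called as name(argument=value, ...) on one line, values as JSON. move_arm: Moves the arm, as the interface text tells. Shift numbers are shares of 0.6 m and turn numbers shares of 6 degrees, none past 1 either way. Its arguments: {"type":"object","properties":{"targets":{"type":"array"}},"required":["targets"]}

```bash
mkdir -p pics; cat > h.py <<'E'
import numpy as np, cv2
from plant import state, grab_frame, get_calibration
def cal(n):
    c=get_calibration(n); f=192/np.tan(np.radians(c["vertical_fov"])/2)
    return f,c["cx"],c["cy"],np.array(c["R"]),np.array(c["t"])
def w(n,u,v,z):
    f,cx,cy,R,t=cal(n); d=R.T@np.array([(u-cx)/f,(v-cy)/f,1]); o=-R.T@t
    return o+d*(z-o[2])/d[2]
def px(n,X):
    f,cx,cy,R,t=cal(n); p=R@np.array(X)+t; return f*p[:2]/p[2]+[cx,cy]
def save(n,name,crop=None,s=1):
    im=cv2.cvtColor(grab_frame(n),cv2.COLOR_RGB2BGR)
    if crop: a,b,c,d=crop; im=im[b:d,a:c]
    cv2.imwrite("pics/"+name,cv2.resize(im,None,fx=s,fy=s,interpolation=cv2.INTER_CUBIC))
E
python3 - <<'E'
from h import *
for n in("top","side"):
    save(n,n+"0.png",None,1.5); c=get_calibration(n); print(c, -np.array(c["R"]).T@c["t"])
s=state();print(s)
E
```

```text
{'vertical_fov': 44.40866476635476, 'cx': 255.47103902085433, 'cy': 195.34106241511725, 'R': array([[-0.01923566, -0.99981238,  0.00227936],
       [-0.99795515,  0.01906084, -0.06100988],
       [ 0.06095499, -0.00344827, -0.99813456]]), 't': array([0.02022596, 0.57637032, 1.04661251])} [0.51178453 0.01284507 1.0797783 ]
{'vertical_fov': 51.87292175409103, 'cx': 256.2307142407031, 'cy': 187.23706596271666, 'R': array([[ 0.8754194 , -0.48324632,  0.01067113],
       [-0.30787171, -0.57446906, -0.75841962],
       [ 0.37263373,  0.6606499 , -0.65167922]]), 't': array([-0.49849256,  0.22298699,  0.6456515 ])} [ 0.26444991 -0.53934517  0.59519486]
{'time': 0.1, 'joint_pos': array([ 1.01302491e+00,  5.33108510e-02,  1.61419749e+00,  1.18271375e-05,
        1.47599525e+00, -1.19001020e-01]), 'joint_vel': array([ 3.90753086e-06,  4.38811916e-04, -1.66864738e-03,  8.94659681e-04,
        4.55485802e-04,  8.43825179e-06]), 'joint_efforts': array([-1.43379766e-04, -3.94909573e+01, -3.71361458e+01, -1.37648449e-04,
        3.93910901e-03, -1.77776838e-05]), 'tool_pos': array([0.26523052, 0.56534329, 0.25514914]), 'tool_rot': array([-3.22734538e-04,  2.17630049e-01,  9.76030865e-01, -8.99329974e-04]), 'contact_force': array([-1.00663116,  0.48522766,  0.24844781]), 'ft_torque': array([ 0.00041415,  0.00665967, -0.02278564]), 'grasp_force': 0.0, 'gripper_width': 1.0004743811238495}
```

View pics/top0.png

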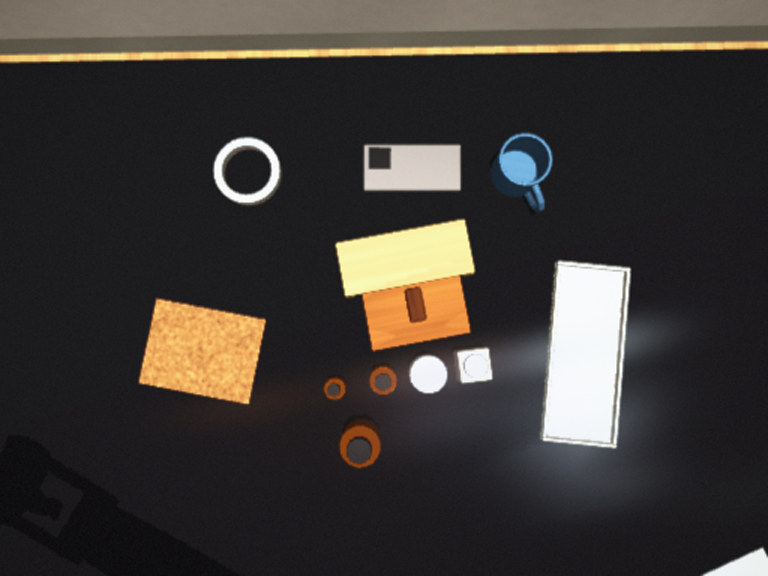

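View pics/side0.png

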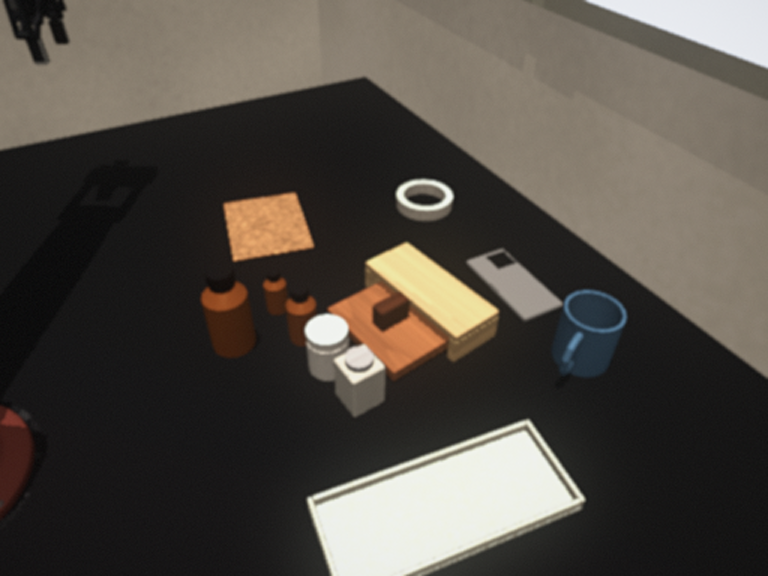

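The top view (1.5x enlarged) shows the row at bottle (383,381), jar (428,374) and tin (476,366). The block handle is at (415,304), the tray around (586,354) and the mat around (202,351). The small and large bottle decoys are at (334,389) and (360,448).

```bash
python3 - <<'E'
from h import *
np.set_printoptions(precision=4,suppress=True)
im=cv2.cvtColor(grab_frame("top"),cv2.COLOR_RGB2BGR)
cv2.imwrite("pics/c.png",cv2.resize(im[140:310,205:335],None,fx=3.5,fy=3.5,interpolation=cv2.INTER_CUBIC))
P=lambda u,v,z:w("top",u/1.5,v/1.5,z)[:2]
def poly(name,pts,z):
    q=np.array([P(*p,z) for p in pts]);
    e=np.roll(q,-1,0)-q
    print(name,q.mean(0),"len",np.linalg.norm(e,axis=1),"dir deg",np.degrees(np.arctan2(e[:,1],e[:,0])))
poly("riser",[(336,242),(465,220),(474,272),(346,297)],.048)
poly("tray",[(557,262),(630,268),(616,446),(542,440)],.02)
poly("mat",[(156,299),(265,319),(249,404),(139,382)],.004)
poly("tin",[(458,350),(489,348),(493,381),(461,383)],.066)
poly("handle",[(405,289),(419,287),(427,319),(411,321)],.058)
for n,u,v,z in [("bottle",383,381,.088),("jar",428,374,.068),("tincap",476,366,.076),("small",334,389,.06),("large",360,450,.12),("blkL",373,350,.022),("blkR",469.5,332,.022)]: print(n,P(u,v,z))
E
```

```text
riser [ 0.6262 -0.0242] len [0.1929 0.078  0.1914 0.0824] dir deg [ -81.3389 -171.7527   99.9807    9.3647]
tray [ 0.4802 -0.2933] len [0.1105 0.2669 0.1103 0.2671] dir deg [-95.8117 173.2012  84.2903  -6.7542]
mat [0.4947 0.2857] len [0.1693 0.1305 0.1702 0.128 ] dir deg [-101.4774  168.8039   77.681   -11.57  ]
tin [ 0.4673 -0.1203] len [0.0445 0.0473 0.0459 0.0472] dir deg [ -87.427  -174.6861   92.4422    3.7415]
handle [ 0.5574 -0.0372] len [0.0205 0.0478 0.0234 0.0472] dir deg [ -82.9485 -167.263    96.0189    9.3912]
bottle [0.4492 0.0121]
jar [ 0.4566 -0.0523]
tincap [ 0.467  -0.1201]
small [0.4374 0.0826]
large [0.3596 0.0448]
blkL [0.4914 0.0261]
blkR [ 0.5154 -0.1189]
```

View pics/c.png

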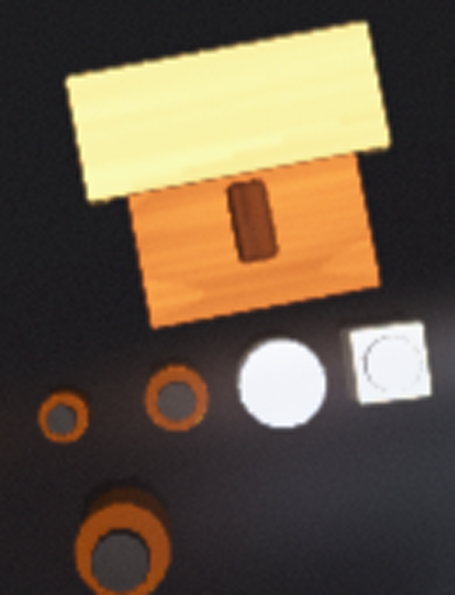

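The enlarged crop confirms the bottle cap at (177,400), the jar at (282,383) and the tin cap at (392,363). The positions are consistent. Next I'll turn the tool so its y axis lines up with the riser's x.

move_arm(targets=[[[100, 0, 0, 0, 1], [100, 0, 0, 0, 1], [100, 0, 0, 0, 1], [100, 0, 0, 0, 1], [100, 0, 0, 0, 1]]])

```text
time: 0.57
tool_pos: [0.2654, 0.5656, 0.2558]
tool_rot: [-0.0, 0.465, 0.885, -0.0]
contact_force: [0.3, -0.2, -0.3]
gripper_width: 0.998
grasp_force: 0.0
```

move_arm(targets=[[[85, 0, 0, 0, 1], [85, 0, 0, 0, 1], [85, 0, 0, 0, 1], [85, 0, 0, 0, 1], [85, 0, 0, 0, 0.7]]])

```text
time: 0.98
tool_pos: [0.2654, 0.5656, 0.2557]
tool_rot: [0.0, 0.667, 0.745, -0.0]
contact_force: [-0.0, -0.4, -0.3]
gripper_width: 0.849
grasp_force: 0.0
```

```bash
cat >> h.py <<'E'
W=dict(bottle=(.4495,.012),jar=(.4566,-.0525),tin=(.467,-.120),A=(.5597,-.302),B=(.480,-.293),C=(.4007,-.2845),block=(.5575,-.0373),mat=(.4947,.2857))
def head():
    from scipy.spatial.transform import Rotation as Ro
    s=state(); q=s["tool_rot"]; return np.array(s["tool_pos"]), Ro.from_quat([q[1],q[2],q[3],q[0]]).as_matrix()
def legs(*T):
    """tool-axis shares for successive world targets, from the measured pose"""
    p,M=head(); print("pos",p.round(4),"heading",round(float(np.degrees(np.arctan2(M[1,1],M[0,1]))),2),"w",round(state()["gripper_width"],3),"t",round(state()["time"],2))
    for t in T:
        t=np.array(t); d=M.T@(t-p)/.6; n=int(np.ceil(np.abs(d*.6).max()*0+np.linalg.norm(d)*.6/.0405)); print(t,n,"rows of",(d/max(n,1)).round(4)); p=t
E
python3 - <<'E'
from h import *
legs((*W["tin"],.16),(*W["tin"],.053),(*W["tin"],.16),(*W["A"],.16),(*W["A"],.06),(*W["A"],.16))
E
```

```text
pos [0.2654 0.5656 0.2557] heading 6.39 w 0.849 t 0.98
[ 0.467 -0.12   0.16 ] 18 rows of [-0.0652  0.0115  0.0089]
[ 0.467 -0.12   0.053] 3 rows of [0.     0.     0.0594]
[ 0.467 -0.12   0.16 ] 3 rows of [-0.     -0.     -0.0594]
[ 0.5597 -0.302   0.16  ] 6 rows of [-0.0531  0.02    0.    ]
[ 0.5597 -0.302   0.06  ] 3 rows of [0.     0.     0.0556]
[ 0.5597 -0.302   0.16  ] 3 rows of [-0.     -0.     -0.0556]
```

move_arm(targets=[[[85, -0.0587, 0.0103, 0, 0], [85, -0.0587, 0.0103, 0, 0], [85, -0.0587, 0.0103, 0, 0], [85, -0.0587, 0.0103, 0, 0], [85, -0.0587, 0.0103, 0, 0]]])

```text
time: 1.4
tool_pos: [0.3165, 0.3928, 0.2558]
tool_rot: [0.0, 0.665, 0.747, -0.0]
contact_force: [0.9, -0.4, 0.7]
gripper_width: 0.851
grasp_force: 0.0
```

move_arm(targets=[[[85, -0.0587, 0.0103, 0, 0], [85, -0.0587, 0.0103, 0, 0], [85, -0.0587, 0.0103, 0, 0], [85, -0.0587, 0.0103, 0, 0], [85, -0.0587, 0.0103, 0, 0]]])

```text
time: 1.82
tool_pos: [0.3676, 0.2215, 0.2561]
tool_rot: [0.0, 0.665, 0.747, 0.0]
contact_force: [-0.3, -0.0, 0.8]
gripper_width: 0.853
grasp_force: 0.0
```

move_arm(targets=[[[85, -0.0587, 0.0103, 0, 0], [85, -0.0587, 0.0103, 0, 0], [85, -0.0587, 0.0103, 0, 0], [85, -0.0587, 0.0103, 0, 0], [85, -0.0587, 0.0103, 0, 0]]])

```text
time: 2.23
tool_pos: [0.4188, 0.05, 0.2562]
tool_rot: [0.0, 0.665, 0.747, 0.0]
contact_force: [0.5, 0.2, -1.1]
gripper_width: 0.853
grasp_force: 0.0
```

move_arm(targets=[[[85, -0.0587, 0.0103, 0.03, 0], [85, -0.0587, 0.0103, 0.03, 0], [85, -0.0587, 0.0103, 0.03, 0], [85, -0.0587, 0.0103, 0.03, 0], [85, -0.0587, 0.0103, 0.03, 0]]])

```text
time: 2.65
tool_pos: [0.4699, -0.1214, 0.1654]
tool_rot: [0.0, 0.665, 0.747, 0.0]
contact_force: [0.9, -0.9, 0.0]
gripper_width: 0.853
grasp_force: 0.0
```

```bash
python3 - <<'E'
from h import *
legs((*W["tin"],.16),(*W["tin"],.053),(*W["tin"],.16),(*W["A"],.16))
save("side","s1.png",(190,160,300,300),5)
E
```

```text
pos [ 0.4699 -0.1214  0.1654] heading 6.63 w 0.853 t 2.65
[ 0.467 -0.12   0.16 ] 1 rows of [ 0.0028 -0.0045  0.0089]
[ 0.467 -0.12   0.053] 3 rows of [ 0.     -0.      0.0594]
[ 0.467 -0.12   0.16 ] 3 rows of [-0.      0.     -0.0594]
[ 0.5597 -0.302   0.16  ] 6 rows of [-0.0532  0.0197  0.    ]
```

View pics/s1.png

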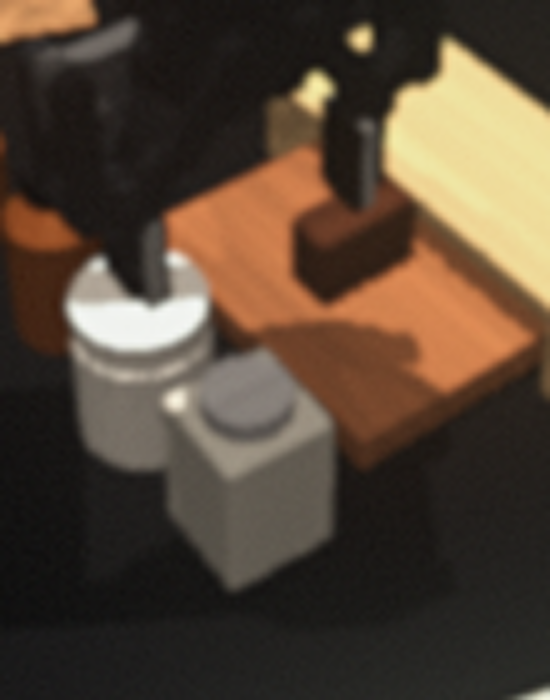

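The crop shows the open gripper centred above the tin, with the tin cap at (248,400) and both fingers clear. Next I'll descend and grip.

move_arm(targets=[[[85, 0.0028, -0.0045, 0, 0], [85, 0, 0, 0.055, 0], [85, 0, 0, 0.055, 0], [85, 0, 0, 0.055, 0], [85, 0, 0, 0.022, 0]]])

```text
time: 3.12
tool_pos: [0.4641, -0.1162, 0.0501]
tool_rot: [-0.003, 0.665, 0.747, -0.001]
contact_force: [-0.8, 0.5, -0.3]
gripper_width: 0.847
grasp_force: 0.0
```

```bash
python3 - <<'E'
from h import *
legs()
print(w("side",239.6,240,.076),w("side",190+138/5,160+300/5,.068))
E
```

```text
pos [ 0.4641 -0.1162  0.0501] heading 6.7 w 0.847 t 3.12
[ 0.46744743 -0.12300345  0.076     ] [ 0.45702244 -0.05296417  0.068     ]
```

move_arm(targets=[[[30, 0, 0, 0, 0], [30, 0, 0, 0, 0], [30, 0, 0, 0, 0], [30, 0, 0, 0, 0], [30, 0, 0, 0, 0]]])

```text
time: 3.53
tool_pos: [0.4682, -0.1185, 0.0558]
tool_rot: [0.001, 0.665, 0.747, 0.0]
contact_force: [-0.5, -0.1, -1.6]
gripper_width: 0.526
grasp_force: 63.0
```

move_arm(targets=[[[30, 0, 0, -0.045, 0], [30, 0, 0, -0.065, 0], [30, 0, 0, -0.065, 0], [30, -0.053, 0.02, 0, 0], [30, -0.053, 0.02, 0, 0]]])

```text
time: 3.95
tool_pos: [0.5012, -0.1797, 0.1655]
tool_rot: [0.006, 0.664, 0.748, 0.001]
contact_force: [0.4, 0.6, -2.0]
gripper_width: 0.533
grasp_force: 63.2
```

move_arm(targets=[[[30, -0.053, 0.02, 0, 0], [30, -0.053, 0.02, 0, 0], [30, -0.053, 0.02, 0, 0], [30, -0.053, 0.02, 0, 0], [30, 0, 0, 0, 0]]])

```text
time: 4.37
tool_pos: [0.5626, -0.3045, 0.1601]
tool_rot: [0.002, 0.666, 0.746, -0.0]
contact_force: [-1.3, 0.2, -0.4]
gripper_width: 0.53
grasp_force: 63.1
```

move_arm(targets=[[[30, 0, 0, 0, 0], [30, 0, 0, 0, 0], [30, 0, 0, 0, 0]]])

```text
time: 4.62
tool_pos: [0.5604, -0.2984, 0.1594]
tool_rot: [-0.0, 0.665, 0.747, 0.0]
contact_force: [0.9, 0.8, -1.9]
gripper_width: 0.531
grasp_force: 63.1
```

```bash
python3 - <<'E'
from h import *
legs((*W["A"],.16),(*W["A"],.06),(*W["A"],.16),(*W["jar"],.16),(*W["jar"],.053))
E
```

```text
pos [ 0.5604 -0.2984  0.1594] heading 6.7 w 0.531 t 4.62
[ 0.5597 -0.302   0.16  ] 1 rows of [-0.0058 -0.0019 -0.0011]
[ 0.5597 -0.302   0.06  ] 3 rows of [-0.      0.      0.0556]
[ 0.5597 -0.302   0.16  ] 3 rows of [ 0.     -0.     -0.0556]
[ 0.4566 -0.0525  0.16  ] 7 rows of [ 0.0619 -0.0175  0.    ]
[ 0.4566 -0.0525  0.053 ] 3 rows of [-0.      0.      0.0594]
```

move_arm(targets=[[[30, -0.005, -0.002, 0, 0], [30, 0, 0, 0.06, 0], [30, 0, 0, 0.06, 0], [30, 0, 0, 0.033, 0], [30, 0, 0, 0.01, 0]]])

```text
time: 5.03
tool_pos: [0.5575, -0.3003, 0.0595]
tool_rot: [-0.004, 0.665, 0.747, -0.001]
contact_force: [-14.5, 10.3, 26.0]
gripper_width: 0.529
grasp_force: 66.7
```

move_arm(targets=[[[30, 0, 0, 0, 0], [30, 0, 0, 0, 0], [30, 0, 0, 0, 0], [30, 0, 0, 0, 0]]])

```text
time: 5.37
tool_pos: [0.5602, -0.3025, 0.0622]
tool_rot: [0.001, 0.665, 0.747, 0.0]
contact_force: [-1.0, 0.2, -0.1]
gripper_width: 0.531
grasp_force: 63.7
```

move_arm(targets=[[[30, 0, 0, 0.002, 0], [30, 0, 0, 0, 0], [75, 0, 0, 0, 0], [75, 0, 0, 0, 0], [75, 0, 0, 0, 0]]])

```text
time: 5.78
tool_pos: [0.5601, -0.3027, 0.0605]
tool_rot: [0.0, 0.665, 0.747, 0.0]
contact_force: [0.1, 1.1, -0.5]
gripper_width: 0.75
grasp_force: 0.0
```

move_arm(targets=[[[75, 0, 0, -0.03, 0], [75, 0, 0, -0.06, 0], [85, 0, 0, -0.06, 0], [85, 0, 0, -0.02, 0], [85, 0, 0, 0, 0]]])

```text
time: 6.2
tool_pos: [0.5625, -0.3043, 0.1682]
tool_rot: [0.005, 0.665, 0.747, 0.001]
contact_force: [-0.0, -0.3, 0.1]
gripper_width: 0.85
grasp_force: 0.0
```

```bash
python3 - <<'E'
from h import *
legs((*W["jar"],.16),(*W["jar"],.053),(*W["jar"],.16),(*W["B"],.16))
E
```

```text
pos [ 0.5625 -0.3043  0.1682] heading 6.66 w 0.85 t 6.2
[ 0.4566 -0.0525  0.16  ] 7 rows of [ 0.0625 -0.0181  0.0014]
[ 0.4566 -0.0525  0.053 ] 3 rows of [ 0.0004 -0.0005  0.0594]
[ 0.4566 -0.0525  0.16  ] 3 rows of [-0.0004  0.0005 -0.0594]
[ 0.48  -0.293  0.16 ] 6 rows of [-0.0671 -0.0013  0.0004]
```

move_arm(targets=[[[85, 0.0543, -0.0154, 0, 0], [85, 0.0543, -0.0154, 0, 0], [85, 0.0543, -0.0154, 0, 0], [85, 0.0543, -0.0154, 0, 0], [85, 0.0543, -0.0154, 0, 0]]])

```text
time: 6.62
tool_pos: [0.4934, -0.1444, 0.1599]
tool_rot: [-0.002, 0.665, 0.747, -0.0]
contact_force: [0.1, 0.7, -0.8]
gripper_width: 0.85
grasp_force: 0.0
```

move_arm(targets=[[[85, 0.0543, -0.0154, 0, 0], [85, 0.0543, -0.0154, 0, 0], [85, 0.0543, -0.0154, 0, 0], [85, 0, 0, 0, 0], [85, 0, 0, 0, 0]]])

```text
time: 7.03
tool_pos: [0.4549, -0.0508, 0.1603]
tool_rot: [-0.001, 0.664, 0.748, -0.001]
contact_force: [0.8, -0.2, -0.2]
gripper_width: 0.849
grasp_force: 0.0
```

move_arm(targets=[[[85, 0, 0, 0, 0], [85, 0, 0, 0, 0], [85, 0, 0, 0.02, 0], [85, 0, 0, 0.02, 0], [85, 0, 0, 0, 0]]])

```text
time: 7.45
tool_pos: [0.4543, -0.0522, 0.1343]
tool_rot: [-0.003, 0.665, 0.747, -0.001]
contact_force: [-0.7, 0.2, -1.0]
gripper_width: 0.851
grasp_force: 0.0
```

```bash
python3 - <<'E'
from h import *
legs((*W["jar"],.16),(*W["jar"],.053),(*W["jar"],.16),(*W["B"],.16))
save("side","s2.png",(190,160,420,384),2.5)
E
```

```text
pos [ 0.4543 -0.0522  0.1343] heading 6.59 w 0.851 t 7.45
[ 0.4566 -0.0525  0.16  ] 1 rows of [-0.0008  0.0035 -0.0429]
[ 0.4566 -0.0525  0.053 ] 3 rows of [-0.0001  0.0003  0.0594]
[ 0.4566 -0.0525  0.16  ] 3 rows of [ 0.0001 -0.0003 -0.0594]
[ 0.48  -0.293  0.16 ] 6 rows of [-0.0671 -0.0012 -0.0001]
```

View pics/s2.png

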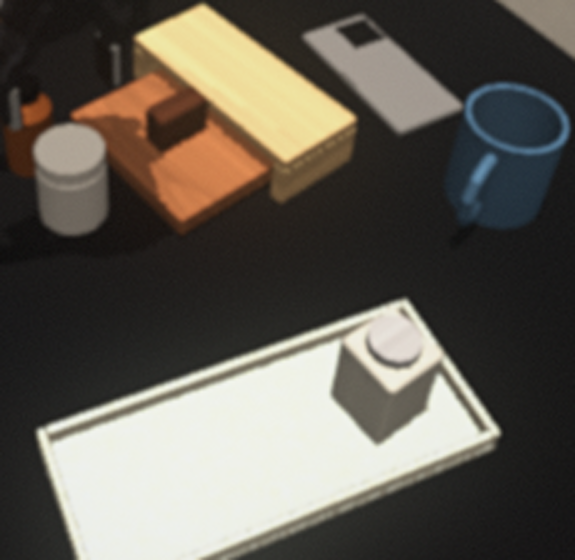

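The tin stands in the far end of the tray with its cap at (394,340) in the crop, and the jar is untouched. Next is the jar.

move_arm(targets=[[[85, 0, 0.001, 0.055, 0], [85, 0, 0, 0.055, 0], [85, 0, 0, 0.032, 0], [85, 0, 0, 0, 0], [85, 0, 0, 0, 0]]])

```text
time: 7.92
tool_pos: [0.456, -0.052, 0.052]
tool_rot: [-0.001, 0.665, 0.747, -0.001]
contact_force: [-0.2, 0.0, 0.4]
gripper_width: 0.85
grasp_force: 0.0
```

move_arm(targets=[[[40, 0, 0, 0, 0], [40, 0, 0, 0, 0], [40, 0, 0, 0, 0], [40, 0, 0, 0, 0], [40, 0, 0, 0, 0]]])

```text
time: 8.33
tool_pos: [0.4589, -0.0527, 0.0555]
tool_rot: [0.002, 0.665, 0.747, 0.001]
contact_force: [0.0, -0.1, 6.7]
gripper_width: 0.606
grasp_force: 63.4
```

move_arm(targets=[[[40, 0, 0, -0.04, 0], [40, 0, 0, -0.06, 0], [40, 0, 0, -0.06, 0], [40, 0, 0, -0.02, 0], [40, 0, 0, 0, 0]]])

```text
time: 8.75
tool_pos: [0.4596, -0.0528, 0.1658]
tool_rot: [0.004, 0.665, 0.747, 0.002]
contact_force: [-0.2, 0.6, -1.2]
gripper_width: 0.611
grasp_force: 63.5
```

move_arm(targets=[[[40, -0.0575, -0.0012, 0, 0], [40, -0.0575, -0.0012, 0, 0], [40, -0.0575, -0.0012, 0, 0], [40, -0.0575, -0.0012, 0, 0], [40, -0.0575, -0.0012, 0, 0]]])

```text
time: 9.17
tool_pos: [0.472, -0.2246, 0.1581]
tool_rot: [-0.002, 0.665, 0.747, -0.0]
contact_force: [0.3, -0.2, -0.5]
gripper_width: 0.606
grasp_force: 63.5
```

move_arm(targets=[[[40, -0.0575, -0.0012, 0, 0], [40, -0.0575, -0.0012, 0, 0], [40, 0, 0, 0, 0], [40, 0, 0, 0, 0], [40, 0, 0, 0, 0]]])

```text
time: 9.58
tool_pos: [0.4788, -0.2916, 0.1585]
tool_rot: [-0.002, 0.665, 0.747, 0.0]
contact_force: [0.1, 1.0, -0.7]
gripper_width: 0.609
grasp_force: 63.5
```

```bash
python3 - <<'E'
from h import *
legs((*W["B"],.16),(*W["B"],.06),(*W["B"],.16),(*W["bottle"],.16),(*W["bottle"],.053))
E
```

```text
pos [ 0.4788 -0.2916  0.1585] heading 6.63 w 0.609 t 9.58
[ 0.48  -0.293  0.16 ] 1 rows of [-0.0026  0.0017 -0.0025]
[ 0.48  -0.293  0.06 ] 3 rows of [-0.0002  0.0001  0.0556]
[ 0.48  -0.293  0.16 ] 3 rows of [ 0.0002 -0.0001 -0.0556]
[0.4495 0.012  0.16  ] 8 rows of [0.0639 0.001  0.0002]
[0.4495 0.012  0.053 ] 3 rows of [-0.0002  0.0001  0.0594]
```

move_arm(targets=[[[40, 0, 0, 0.055, 0], [40, 0, 0, 0.055, 0], [40, 0, 0, 0.037, 0], [40, 0, 0, 0.015, 0], [40, 0, 0, 0.005, 0]]])

```text
time: 10.0
tool_pos: [0.4787, -0.2902, 0.0603]
tool_rot: [-0.003, 0.664, 0.748, -0.0]
contact_force: [-6.2, 5.9, 16.0]
gripper_width: 0.602
grasp_force: 65.9
```

move_arm(targets=[[[40, 0, 0, 0, 0], [40, 0, 0, 0.003, 0], [40, 0, 0, 0, 0], [40, 0, 0, 0, 0]]])

```text
time: 10.33
tool_pos: [0.4803, -0.2917, 0.0604]
tool_rot: [-0.0, 0.664, 0.747, 0.0]
contact_force: [-3.0, 3.0, 6.1]
gripper_width: 0.606
grasp_force: 64.8
```

move_arm(targets=[[[75, 0, 0, 0, 0], [75, 0, 0, 0, 0], [75, 0, 0, 0, 0], [75, 0, 0, 0, 0]]])

```text
time: 10.67
tool_pos: [0.4799, -0.2924, 0.0589]
tool_rot: [0.0, 0.665, 0.747, 0.0]
contact_force: [0.1, 0.2, -0.7]
gripper_width: 0.752
grasp_force: 0.0
```

move_arm(targets=[[[75, 0, 0, -0.04, 0], [75, 0, 0, -0.06, 0], [75, 0, 0, -0.06, 0], [75, 0, 0, -0.01, 0], [75, 0, 0, 0, 0]]])

```text
time: 11.08
tool_pos: [0.4818, -0.2941, 0.1651]
tool_rot: [0.004, 0.665, 0.747, 0.0]
contact_force: [-0.1, -0.3, 0.2]
gripper_width: 0.75
grasp_force: 0.0
```

```bash
python3 - <<'E'
from h import *
legs((*W["bottle"],.16),(*W["bottle"],.053),(*W["bottle"],.16),(*W["C"],.16))
E
```

```text
pos [ 0.4818 -0.2941  0.1651] heading 6.66 w 0.75 t 11.08
[0.4495 0.012  0.16  ] 8 rows of [0.0641 0.0007 0.0007]
[0.4495 0.012  0.053 ] 3 rows of [ 0.0003 -0.0003  0.0594]
[0.4495 0.012  0.16  ] 3 rows of [-0.0003  0.0003 -0.0594]
[ 0.4007 -0.2845  0.16  ] 8 rows of [-0.0602 -0.0173  0.0002]
```

move_arm(targets=[[[75, 0.0566, 0.001, 0, 0], [75, 0.0566, 0.001, 0, 0], [75, 0.0566, 0.001, 0, 0], [75, 0.0566, 0.001, 0, 0], [75, 0.0566, 0.001, 0, 0]]])

```text
time: 11.5
tool_pos: [0.4616, -0.1217, 0.1585]
tool_rot: [-0.002, 0.665, 0.747, -0.001]
contact_force: [1.4, 0.2, -0.9]
gripper_width: 0.755
grasp_force: 0.0
```

move_arm(targets=[[[75, 0.0566, 0.001, 0, 0], [75, 0.0566, 0.001, 0, 0], [75, 0.0566, 0.001, 0, 0], [75, 0.0566, 0.001, 0, 0], [75, 0, 0, 0, 0]]])

```text
time: 11.92
tool_pos: [0.4476, 0.0162, 0.1585]
tool_rot: [-0.002, 0.663, 0.749, -0.0]
contact_force: [0.5, -0.6, -0.2]
gripper_width: 0.75
grasp_force: 0.0
```

move_arm(targets=[[[75, 0, 0, 0, 0], [75, 0, 0, 0, 0], [75, 0, 0, 0, 0], [75, 0, 0, 0, 0]]])

```text
time: 12.25
tool_pos: [0.4497, 0.0106, 0.1604]
tool_rot: [-0.0, 0.666, 0.746, -0.0]
contact_force: [-1.3, 0.3, 0.3]
gripper_width: 0.748
grasp_force: 0.0
```

```bash
python3 - <<'E'
from h import *
legs((*W["bottle"],.16),(*W["bottle"],.053),(*W["bottle"],.16),(*W["C"],.16))
save("side","s3.png",(120,140,420,384),2)
E
```

```text
pos [0.4497 0.0106 0.1604] heading 6.55 w 0.748 t 12.25
[0.4495 0.012  0.16  ] 1 rows of [ 0.0023 -0.0001  0.0007]
[0.4495 0.012  0.053 ] 3 rows of [-0.      0.0001  0.0594]
[0.4495 0.012  0.16  ] 3 rows of [ 0.     -0.0001 -0.0594]
[ 0.4007 -0.2845  0.16  ] 8 rows of [-0.0602 -0.0171  0.    ]
```

View pics/s3.png

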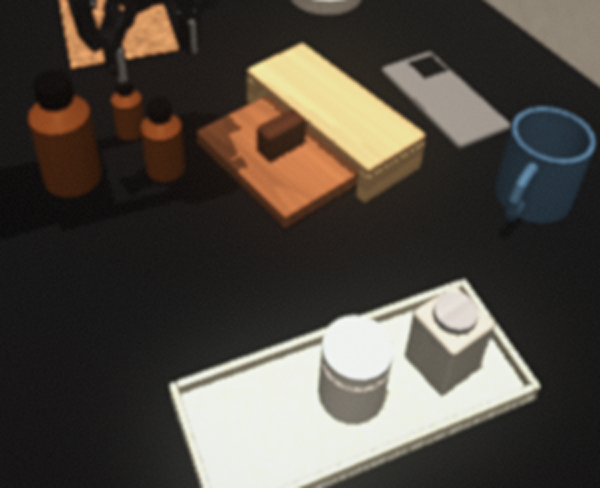

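The crop shows the jar at (355,370) and the tin at (450,340) standing in the tray. The gripper is over the middle-sized bottle at (160,140).

move_arm(targets=[[[75, 0, 0, 0.055, 0], [75, 0, 0, 0.06, 0], [75, 0, 0, 0.05, 0], [75, 0, 0, 0.014, 0], [75, 0, 0, 0, 0]]])

```text
time: 12.72
tool_pos: [0.4474, 0.0114, 0.0507]
tool_rot: [-0.003, 0.665, 0.747, -0.002]
contact_force: [0.7, 0.5, -0.3]
gripper_width: 0.751
grasp_force: 0.0
```

move_arm(targets=[[[75, 0, 0, 0, 0], [25, 0, 0, 0, 0], [25, 0, 0, 0, 0], [25, 0, 0, 0, 0], [25, 0, 0, 0, 0]]])

```text
time: 13.13
tool_pos: [0.4518, 0.0113, 0.0563]
tool_rot: [0.002, 0.665, 0.747, 0.001]
contact_force: [-2.6, -0.8, 6.5]
gripper_width: 0.449
grasp_force: 60.5
```

move_arm(targets=[[[25, 0, 0, 0, 0], [25, 0, 0, 0, 0], [25, 0, 0, 0, 0]]])

```text
time: 13.38
tool_pos: [0.4517, 0.0113, 0.0563]
tool_rot: [0.002, 0.665, 0.747, 0.001]
contact_force: [-1.0, -0.7, 5.8]
gripper_width: 0.449
grasp_force: 60.5
```

move_arm(targets=[[[25, 0, 0, -0.04, 0], [25, 0, 0, -0.06, 0], [25, 0, 0, -0.06, 0], [25, 0, 0, -0.02, 0], [25, 0, 0, 0, 0]]])

```text
time: 13.8
tool_pos: [0.4528, 0.0113, 0.1669]
tool_rot: [0.004, 0.665, 0.747, 0.003]
contact_force: [-0.7, -0.4, -1.2]
gripper_width: 0.448
grasp_force: 60.8
```

move_arm(targets=[[[25, -0.0535, -0.0152, 0, 0], [25, -0.0535, -0.0152, 0, 0], [25, -0.0535, -0.0152, 0, 0], [25, -0.0535, -0.0152, 0, 0], [25, -0.0535, -0.0152, 0, 0]]])

```text
time: 14.22
tool_pos: [0.4216, -0.1538, 0.1593]
tool_rot: [-0.001, 0.665, 0.747, -0.0]
contact_force: [0.9, -0.4, -1.0]
gripper_width: 0.447
grasp_force: 60.7
```

move_arm(targets=[[[25, -0.0535, -0.0152, 0, 0], [25, -0.0535, -0.0152, 0, 0], [25, -0.0535, -0.0152, 0, 0], [25, -0.0535, -0.0152, 0, 0], [25, 0, 0, 0, 0]]])

```text
time: 14.63
tool_pos: [0.4, -0.2887, 0.1597]
tool_rot: [-0.001, 0.667, 0.745, -0.001]
contact_force: [-0.1, 0.4, -0.2]
gripper_width: 0.443
grasp_force: 60.8
```

move_arm(targets=[[[25, 0, 0, 0, 0], [25, 0, 0, 0, 0], [25, 0, 0, 0, 0]]])

```text
time: 14.88
tool_pos: [0.4015, -0.2834, 0.1602]
tool_rot: [-0.001, 0.664, 0.747, 0.0]
contact_force: [0.1, 0.4, -1.5]
gripper_width: 0.454
grasp_force: 60.7
```

move_arm(targets=[[[25, 0, 0, 0.055, 0], [25, 0, 0, 0.055, 0], [25, 0, 0, 0.037, 0], [25, 0, 0, 0.013, 0], [25, 0, 0, 0.005, 0]]])

```text
time: 15.3
tool_pos: [0.4013, -0.2831, 0.0614]
tool_rot: [-0.002, 0.664, 0.748, 0.0]
contact_force: [0.1, 0.8, 1.4]
gripper_width: 0.449
grasp_force: 60.9
```

move_arm(targets=[[[25, 0, 0, 0, 0], [25, 0, 0, 0.003, 0], [25, 0, 0, 0, 0], [25, 0, 0, 0, 0]]])

```text
time: 15.63
tool_pos: [0.4022, -0.285, 0.0615]
tool_rot: [0.001, 0.665, 0.747, -0.0]
contact_force: [0.2, 0.1, -1.1]
gripper_width: 0.446
grasp_force: 60.8
```

move_arm(targets=[[[65, 0, 0, 0, 0], [65, 0, 0, 0, 0], [65, 0, 0, 0, 0], [65, 0, 0, 0, 0]]])

```text
time: 15.97
tool_pos: [0.4019, -0.285, 0.0611]
tool_rot: [0.0, 0.665, 0.747, -0.0]
contact_force: [0.1, -0.3, 0.3]
gripper_width: 0.647
grasp_force: 0.0
```

move_arm(targets=[[[65, 0, 0, -0.04, 0], [65, 0, 0, -0.06, 0], [65, 0, 0, -0.06, 0], [65, 0, 0, -0.01, 0], [65, 0, 0, 0, 0]]])

```text
time: 16.38
tool_pos: [0.4035, -0.2865, 0.1668]
tool_rot: [0.004, 0.665, 0.747, -0.0]
contact_force: [0.8, 0.6, 0.0]
gripper_width: 0.652
grasp_force: 0.0
```

```bash
python3 - <<'E'
from h import *
legs((*W["block"],.16),(*W["block"],.07))
E
```

```text
pos [ 0.4035 -0.2865  0.1668] heading 6.66 w 0.652 t 16.38
[ 0.5575 -0.0373  0.16  ] 8 rows of [0.0479 0.0379 0.0013]
[ 0.5575 -0.0373  0.07  ] 3 rows of [ 0.0003 -0.0003  0.05  ]
```

move_arm(targets=[[[65, 0.0422, 0.0339, 0, 0], [65, 0.0422, 0.0339, 0, 0], [65, 0.0422, 0.0339, 0, 0], [65, 0.0422, 0.0339, 0, 0], [65, 0.0422, 0.0339, 0, 0]]])

```text
time: 16.8
tool_pos: [0.4876, -0.1455, 0.1605]
tool_rot: [-0.002, 0.665, 0.747, -0.0]
contact_force: [0.8, -0.4, 0.1]
gripper_width: 0.65
grasp_force: 0.0
```

move_arm(targets=[[[65, 0.0422, 0.0339, 0, 0], [65, 0.0422, 0.0339, 0, 0], [65, 0.0422, 0.0339, 0, 0], [65, 0.0422, 0.0339, 0, 0], [65, 0, 0, 0, 0]]])

```text
time: 17.22
tool_pos: [0.558, -0.033, 0.1606]
tool_rot: [-0.002, 0.663, 0.748, 0.0]
contact_force: [0.5, 0.3, 0.3]
gripper_width: 0.646
grasp_force: 0.0
```

move_arm(targets=[[[65, 0, 0, 0, -1], [65, 0, 0, 0, -1], [65, 0, 0, 0, -1], [65, 0, 0, 0, -1], [65, 0, 0, 0, -1]]])

```text
time: 17.63
tool_pos: [0.5559, -0.0373, 0.1603]
tool_rot: [-0.002, 0.447, 0.895, -0.001]
contact_force: [0.4, 0.2, -0.2]
gripper_width: 0.646
grasp_force: 0.0
```

move_arm(targets=[[[65, 0, 0, 0, -1], [65, 0, 0, 0, -1], [65, 0, 0, 0, -1], [65, 0, 0, 0, -1], [65, 0, 0, 0, -1]]])

```text
time: 18.05
tool_pos: [0.5559, -0.0374, 0.1604]
tool_rot: [-0.002, 0.2, 0.98, -0.0]
contact_force: [0.2, 0.6, -1.1]
gripper_width: 0.654
grasp_force: 0.0
```

move_arm(targets=[[[65, 0, 0, 0, -1], [65, 0, 0, 0, -1], [65, 0, 0, 0, -1], [65, 0, 0, 0, -1], [65, 0, 0, 0, -1]]])

```text
time: 18.47
tool_pos: [0.5558, -0.0374, 0.1604]
tool_rot: [-0.002, -0.06, 0.998, 0.0]
contact_force: [0.2, -0.5, -0.3]
gripper_width: 0.652
grasp_force: 0.0
```

move_arm(targets=[[[65, 0, 0, 0, -0.45], [65, 0, 0, 0, 0], [65, 0, 0, 0, 0], [65, 0, 0, 0, 0]]])

```text
time: 18.8
tool_pos: [0.5565, -0.0373, 0.1616]
tool_rot: [-0.001, -0.081, 0.997, 0.0]
contact_force: [0.3, -0.8, 0.5]
gripper_width: 0.654
grasp_force: 0.0
```

```bash
python3 - <<'E'
from h import *
legs((*W["block"],.16),(*W["block"],.052))
save("side","s4.png",(120,140,420,384),2)
E
```

```text
pos [ 0.5565 -0.0373  0.1616] heading 99.28 w 0.654 t 18.8
[ 0.5575 -0.0373  0.16  ] 1 rows of [-0.0016 -0.0002  0.0026]
[ 0.5575 -0.0373  0.052 ] 3 rows of [-0.0001 -0.      0.06  ]
```

View pics/s4.png

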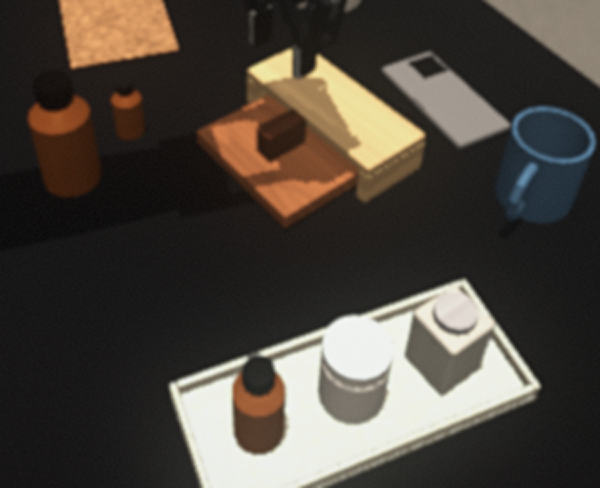

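All three stand upright in the tray: bottle (258,405), jar (355,370) and tin (450,340). The gripper hangs above the block handle at (282,130). Now I'll grip the handle and draw the block out.

move_arm(targets=[[[65, -0.001, 0, 0.055, 0], [65, 0, 0, 0.06, 0], [65, 0, 0, 0.05, 0], [65, 0, 0, 0.015, 0], [65, 0, 0, 0, 0]]])

```text
time: 19.27
tool_pos: [0.555, -0.0366, 0.0513]
tool_rot: [-0.003, -0.081, 0.997, 0.001]
contact_force: [-0.2, 0.1, 0.8]
gripper_width: 0.649
grasp_force: 0.0
```

move_arm(targets=[[[10, 0, 0, 0, 0], [10, 0, 0, 0, 0], [10, 0, 0, 0, 0], [10, 0, 0, 0, 0], [10, 0, 0, 0, 0]]])

```text
time: 19.68
tool_pos: [0.5599, -0.0375, 0.0577]
tool_rot: [0.003, -0.082, 0.997, -0.001]
contact_force: [-0.4, -0.1, 6.8]
gripper_width: 0.269
grasp_force: 61.6
```

move_arm(targets=[[[10, 0, 0, 0, 0], [10, 0, 0, 0, 0], [10, 0, 0, 0, 0]]])

```text
time: 19.93
tool_pos: [0.5599, -0.0375, 0.0577]
tool_rot: [0.003, -0.081, 0.997, -0.001]
contact_force: [-0.7, 0.6, 7.4]
gripper_width: 0.267
grasp_force: 61.6
```

move_arm(targets=[[[10, 0.01, 0, -0.001, 0], [10, 0.025, 0, 0, 0], [10, 0.03, 0, 0, 0], [10, 0.03, 0, 0, 0], [10, 0.015, 0, 0, 0]]])

```text
time: 20.35
tool_pos: [0.4938, -0.0484, 0.0577]
tool_rot: [0.003, -0.081, 0.997, -0.001]
contact_force: [7.8, 0.9, 4.9]
gripper_width: 0.269
grasp_force: 61.5
```

move_arm(targets=[[[10, 0, 0, 0, 0], [10, 0, 0, 0, 0], [10, 0, 0, -0.03, 0], [10, 0, 0, -0.045, 0], [10, 0, 0, -0.06, 0]]])

```text
time: 20.77
tool_pos: [0.4891, -0.0472, 0.1334]
tool_rot: [-0.004, -0.082, 0.997, 0.001]
contact_force: [0.8, 0.2, -2.7]
gripper_width: 0.269
grasp_force: 60.2
```

move_arm(targets=[[[10, 0, 0, -0.045, 0], [10, 0, 0, -0.01, 0], [10, 0, 0, 0, 0], [10, 0, 0, 0, 0], [10, 0, 0, 0, 0]]])

```text
time: 21.18
tool_pos: [0.4908, -0.0475, 0.1662]
tool_rot: [-0.002, -0.082, 0.997, 0.001]
contact_force: [-0.5, -0.1, -3.9]
gripper_width: 0.269
grasp_force: 60.5
```

```bash
python3 - <<'E'
from h import *
legs((*W["mat"],.165),(*W["mat"],.056))
save("side","s5.png",(120,80,420,324),2)
E
```

```text
pos [ 0.4908 -0.0475  0.1662] heading 99.36 w 0.269 t 21.18
[0.4947 0.2857 0.165 ] 9 rows of [-0.0108  0.0608  0.0003]
[0.4947 0.2857 0.056 ] 3 rows of [-0.0003 -0.0001  0.0606]
```

View pics/s5.png

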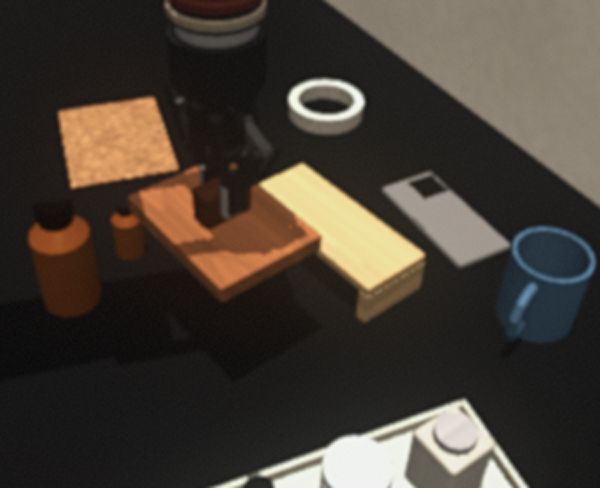

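The block is held level, its front corner at (225,298), clear of the riser. Now I'll carry it to the mat.

move_arm(targets=[[[10, -0.0097, 0.0547, 0, 0], [10, -0.0097, 0.0547, 0, 0], [10, -0.0097, 0.0547, 0, 0], [10, -0.0097, 0.0547, 0, 0], [10, -0.0097, 0.0547, 0, 0]]])

```text
time: 21.65
tool_pos: [0.4932, 0.1201, 0.1669]
tool_rot: [-0.002, -0.081, 0.997, -0.0]
contact_force: [0.8, 0.9, -2.4]
gripper_width: 0.27
grasp_force: 60.6
```

move_arm(targets=[[[10, -0.0097, 0.0547, 0, 0], [10, -0.0097, 0.0547, 0, 0], [10, -0.0097, 0.0547, 0, 0], [10, -0.0097, 0.0547, 0, 0], [10, -0.0097, 0.0547, 0, 0]]])

```text
time: 22.07
tool_pos: [0.4952, 0.2866, 0.1666]
tool_rot: [-0.002, -0.082, 0.997, -0.001]
contact_force: [0.2, -1.2, -2.8]
gripper_width: 0.267
grasp_force: 60.6
```

move_arm(targets=[[[10, 0, 0, 0, 0.9], [10, 0, 0, 0, 0.9], [10, 0, 0, 0, 0.9], [10, 0, 0, 0, 0.83], [10, 0, 0, 0, 0]]])

```text
time: 22.48
tool_pos: [0.4955, 0.2851, 0.1666]
tool_rot: [-0.002, 0.103, 0.995, -0.001]
contact_force: [0.0, 0.8, -1.6]
gripper_width: 0.272
grasp_force: 60.9
```

move_arm(targets=[[[10, 0, 0, 0.03, 0], [10, 0, 0, 0.04, 0], [10, 0, 0, 0.02, 0], [10, 0, 0, 0, 0], [10, 0, 0, 0, 0]]])

```text
time: 22.9
tool_pos: [0.4956, 0.2849, 0.1136]
tool_rot: [-0.002, 0.103, 0.995, -0.001]
contact_force: [0.5, 0.7, -2.6]
gripper_width: 0.269
grasp_force: 60.7
```

```bash
python3 - <<'E'
from h import *
legs((*W["mat"],.1),(*W["mat"],.062))
save("top","t5.png",(70,170,230,300),4)
E
```

```text
pos [0.4956 0.2849 0.1136] heading 78.23 w 0.269 t 22.9
[0.4947 0.2857 0.1   ] 1 rows of [0.0017 0.001  0.0227]
[0.4947 0.2857 0.062 ] 1 rows of [-0.0002  0.0001  0.0633]
```

View pics/t5.png

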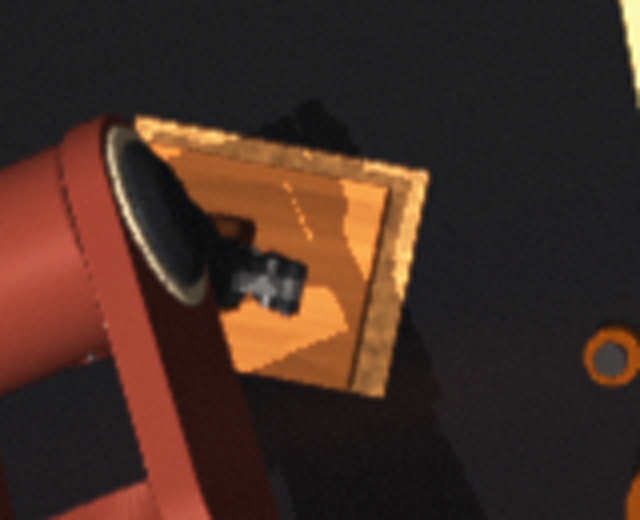

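The block hovers over the mat with its right edge running (392,188) to (352,388) in the crop. I'll check its centre from that.

```bash
python3 - <<'E'
from h import *
z=.078
a=w("top",70+392/4,170+188/4,z);b=w("top",70+352/4,170+388/4,z); d=a-b
h=np.arctan2(d[1],d[0]); print(a,b,np.linalg.norm(d),np.degrees(h)); m=(a+b)/2+.075*np.array([-np.sin(h),np.cos(h),0]); print(m)
E
```

```text
[0.5303727  0.19627302 0.078     ] [0.42522341 0.21822407 0.078     ] 0.10741611427754254 -11.791755352053656
[0.4931247  0.28066581 0.078     ]
```

move_arm(targets=[[[10, 0, 0.006, 0.02, 0], [10, 0, 0, 0.03, 0], [10, 0, 0, 0.02, 0], [10, 0, 0, 0.01, 0], [10, 0, 0, 0.004, 0]]])

```text
time: 23.37
tool_pos: [0.4966, 0.2887, 0.0634]
tool_rot: [-0.001, 0.103, 0.995, -0.001]
contact_force: [-0.0, -0.9, -2.3]
gripper_width: 0.268
grasp_force: 60.8
```

move_arm(targets=[[[10, 0, 0, 0.002, 0], [10, 0, 0, 0, 0], [10, 0, 0, 0, 0], [10, 0, 0, 0, 0]]])

```text
time: 23.7
tool_pos: [0.498, 0.2892, 0.0647]
tool_rot: [0.001, 0.103, 0.995, 0.0]
contact_force: [0.4, 0.5, -2.6]
gripper_width: 0.271
grasp_force: 60.8
```

move_arm(targets=[[[10, 0, 0, 0.003, 0], [10, 0, 0, 0.003, 0], [10, 0, 0, 0, 0], [10, 0, 0, 0, 0], [10, 0, 0, 0, 0]]])

```text
time: 24.12
tool_pos: [0.4981, 0.2893, 0.0617]
tool_rot: [0.001, 0.103, 0.995, 0.0]
contact_force: [-2.1, -0.6, 4.9]
gripper_width: 0.269
grasp_force: 62.0
```

move_arm(targets=[[[60, 0, 0, 0, 0], [60, 0, 0, 0, 0], [60, 0, 0, 0, 0], [60, 0, 0, 0, 0]]])

```text
time: 24.45
tool_pos: [0.4974, 0.2889, 0.06]
tool_rot: [0.0, 0.103, 0.995, 0.0]
contact_force: [0.3, -0.6, -0.4]
gripper_width: 0.595
grasp_force: 0.0
```

move_arm(targets=[[[60, 0, 0, -0.04, 0], [60, 0, 0, -0.06, 0], [60, 0, 0, -0.06, 0], [60, 0, 0, -0.02, 0], [60, 0, 0, 0, 0]]])

```text
time: 24.87
tool_pos: [0.5001, 0.2901, 0.1734]
tool_rot: [0.004, 0.103, 0.995, 0.002]
contact_force: [0.2, 0.1, -0.2]
gripper_width: 0.597
grasp_force: 0.0
```

move_arm(targets=[[[60, 0, -0.06, 0, 0], [60, 0, -0.06, 0, 0], [60, 0, -0.06, 0, 0], [60, 0, -0.06, 0, 0], [60, 0, 0, 0, 1]]])

```text
time: 25.28
tool_pos: [0.4657, 0.1436, 0.1653]
tool_rot: [-0.002, 0.158, 0.988, -0.002]
contact_force: [0.0, -0.0, -0.0]
gripper_width: 0.598
grasp_force: 0.0
```

move_arm(targets=[[[65, 0, 0, 0, 1], [65, 0, 0, 0, 1], [65, 0, 0, 0, 1], [65, 0, 0, 0, 1], [65, 0, 0, 0, 1]]])

```text
time: 25.7
tool_pos: [0.4668, 0.1477, 0.1658]
tool_rot: [-0.001, 0.408, 0.913, -0.001]
contact_force: [0.3, -0.6, 0.1]
gripper_width: 0.652
grasp_force: 0.0
```

move_arm(targets=[[[65, 0, 0, 0, 1], [65, 0, 0, 0, 1], [65, 0, 0, 0, 1], [65, 0, 0, 0, 1], [65, 0, 0, 0, 1]]])

```text
time: 26.12
tool_pos: [0.4668, 0.1478, 0.1657]
tool_rot: [-0.001, 0.63, 0.776, -0.001]
contact_force: [0.2, -0.5, -0.4]
gripper_width: 0.652
grasp_force: 0.0
```

move_arm(targets=[[[65, 0, 0, 0, 0.9], [65, 0, 0, 0, 0], [65, 0, 0, 0, 0], [65, 0, 0, 0, 0]]])

```text
time: 26.45
tool_pos: [0.4674, 0.1479, 0.167]
tool_rot: [-0.001, 0.663, 0.748, -0.001]
contact_force: [-0.1, -0.4, -0.4]
gripper_width: 0.651
grasp_force: 0.0
```

```bash
python3 - <<'E'
from h import *
legs((*W["C"],.166),(*W["C"],.06))
save("top","t6.png",(70,150,450,310),2.1)
E
```

```text
pos [0.4674 0.1479 0.167 ] heading 6.89 w 0.651 t 26.45
[ 0.4007 -0.2845  0.166 ] 11 rows of [-0.0638 -0.0179  0.0002]
[ 0.4007 -0.2845  0.06  ] 3 rows of [0.     0.0001 0.0589]
```

View pics/t6.png

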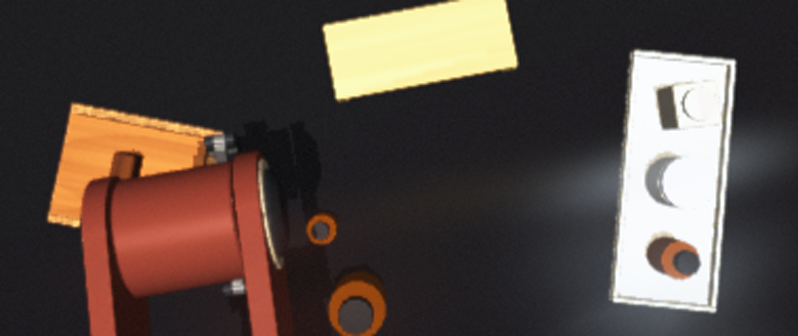

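The block lies on the mat, partly hidden by the arm, and all three containers stand in the tray. I'll move the arm to the tray and then check the block's centring.

move_arm(targets=[[[65, -0.0585, -0.0164, 0, 0], [65, -0.0585, -0.0164, 0, 0], [65, -0.0585, -0.0164, 0, 0], [65, -0.0585, -0.0164, 0, 0], [65, -0.0585, -0.0164, 0, 0]]])

```text
time: 26.92
tool_pos: [0.4392, -0.0334, 0.1681]
tool_rot: [0.0, 0.663, 0.748, 0.0]
contact_force: [0.6, -0.5, 0.6]
gripper_width: 0.65
grasp_force: 0.0
```

move_arm(targets=[[[65, -0.0585, -0.0164, 0, 0], [65, -0.0585, -0.0164, 0, 0], [65, -0.0585, -0.0164, 0, 0], [65, -0.0585, -0.0164, 0, 0], [65, -0.0585, -0.0164, 0, 0]]])

```text
time: 27.33
tool_pos: [0.4109, -0.2139, 0.1681]
tool_rot: [0.0, 0.664, 0.748, 0.0]
contact_force: [1.9, -0.1, 0.0]
gripper_width: 0.651
grasp_force: 0.0
```

move_arm(targets=[[[65, -0.0585, -0.0164, 0, 0], [65, -0.0585, -0.0164, 0, 0], [65, 0, 0, 0, 0], [65, 0, 0, 0, 0], [65, 0, 0, 0, 0]]])

```text
time: 27.75
tool_pos: [0.4002, -0.2839, 0.1677]
tool_rot: [-0.001, 0.664, 0.748, 0.0]
contact_force: [-1.4, -0.2, -0.3]
gripper_width: 0.649
grasp_force: 0.0
```

```bash
python3 - <<'E'
from h import *
legs((*W["C"],.166),(*W["C"],.06),(*W["C"],.166),(*W["bottle"],.166))
save("top","t7.png",(80,180,190,290),5)
E
```

```text
pos [ 0.4002 -0.2839  0.1677] heading 6.79 w 0.649 t 27.75
[ 0.4007 -0.2845  0.166 ] 1 rows of [-0.0012  0.0008  0.0028]
[ 0.4007 -0.2845  0.06  ] 3 rows of [-0.0001  0.      0.0589]
[ 0.4007 -0.2845  0.166 ] 3 rows of [ 0.0001 -0.     -0.0589]
[0.4495 0.012  0.166 ] 8 rows of [0.0601 0.0174 0.0001]
```

View pics/t7.png

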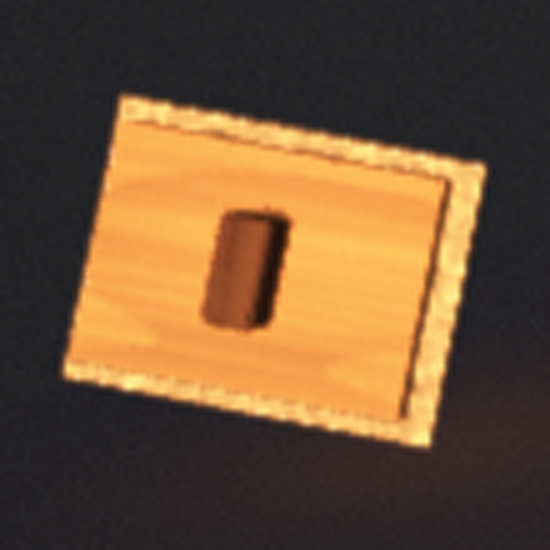

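The crop shows the block lying flat on the mat. The right margin is wide and the left margin almost nil, partly from parallax. I'll measure it.

```bash
python3 - <<'E'
from h import *
C=lambda pts,z:np.array([w("top",80+u/5,180+v/5,z)[:2] for u,v in pts])
B=C([(118,122),(448,180),(402,418),(70,362)],.026); M=C([(120,95),(485,162),(432,447),(63,378)],.004)
H=C([(227,212),(275,212),(250,326),(204,326)],.062)
print(B.mean(0),M.mean(0),H.mean(0),np.linalg.norm(np.diff(B,axis=0),axis=1),np.linalg.norm(np.diff(M,axis=0),axis=1))
r=(B[1]+B[2])/2; d=B[1]-B[2]; d/=np.linalg.norm(d); print("from right edge",r+.075*np.array([-d[1],d[0]]))
E
```

```text
[0.49492669 0.2866269 ] [0.49451159 0.28528667] [0.49618685 0.28608594] [0.15033727 0.10750438 0.15011879] [0.17009614 0.13124264 0.17080524]
from right edge [0.49568005 0.28636308]
```

The block is centred to within 2 mm. Now I'll take the bottle back.

move_arm(targets=[[[65, -0.001, 0.001, 0.055, 0], [65, 0, 0, 0.06, 0], [65, 0, 0, 0.047, 0], [65, 0, 0, 0.015, 0], [65, 0, 0, 0, 0]]])

```text
time: 28.22
tool_pos: [0.3995, -0.2818, 0.0589]
tool_rot: [-0.003, 0.663, 0.748, 0.0]
contact_force: [0.4, 0.2, -1.0]
gripper_width: 0.653
grasp_force: 0.0
```

move_arm(targets=[[[25, 0, 0, 0, 0], [25, 0, 0, 0, 0], [25, 0, 0, 0, 0], [25, 0, 0, 0, 0], [25, 0, 0, 0, 0]]])

```text
time: 28.63
tool_pos: [0.4021, -0.2856, 0.0637]
tool_rot: [0.002, 0.664, 0.748, 0.0]
contact_force: [1.2, -0.4, 4.2]
gripper_width: 0.456
grasp_force: 60.7
```

move_arm(targets=[[[25, 0, 0, -0.04, 0], [25, 0, 0, -0.06, 0], [25, 0, 0, -0.06, 0], [25, 0, 0, -0.01, 0], [25, 0, 0, 0, 0]]])

```text
time: 29.05
tool_pos: [0.4027, -0.2865, 0.1682]
tool_rot: [0.004, 0.664, 0.748, -0.0]
contact_force: [-0.4, 0.1, -1.5]
gripper_width: 0.45
grasp_force: 60.7
```

move_arm(targets=[[[25, 0.0535, 0.0155, 0, 0], [25, 0.0535, 0.0155, 0, 0], [25, 0.0535, 0.0155, 0, 0], [25, 0.0535, 0.0155, 0, 0], [25, 0.0535, 0.0155, 0, 0]]])

```text
time: 29.47
tool_pos: [0.427, -0.118, 0.1616]
tool_rot: [-0.002, 0.664, 0.747, -0.0]
contact_force: [0.5, 0.1, -1.5]
gripper_width: 0.448
grasp_force: 60.7
```

move_arm(targets=[[[25, 0.0535, 0.0155, 0, 0], [25, 0.0535, 0.0155, 0, 0], [25, 0.0535, 0.0155, 0, 0], [25, 0.0535, 0.0155, 0, 0], [25, 0, 0, 0, 0]]])

```text
time: 29.88
tool_pos: [0.4489, 0.0166, 0.1616]
tool_rot: [-0.002, 0.662, 0.75, -0.0]
contact_force: [-0.5, 0.1, -0.5]
gripper_width: 0.447
grasp_force: 60.7
```

move_arm(targets=[[[25, 0, 0, 0, 0], [25, 0, 0, 0, 0], [25, 0, 0, 0, 0], [25, 0, 0, 0, 0], [25, 0, 0, 0, 0]]])

```text
time: 30.3
tool_pos: [0.4499, 0.011, 0.1636]
tool_rot: [-0.0, 0.665, 0.747, -0.0]
contact_force: [0.4, 0.2, -0.4]
gripper_width: 0.45
grasp_force: 60.7
```

```bash
python3 - <<'E'
from h import *
legs((*W["bottle"],.166),(*W["bottle"],.056),(*W["bottle"],.166),(*W["B"],.166))
E
```

```text
pos [0.4499 0.011  0.1636] heading 6.66 w 0.45 t 30.3
[0.4495 0.012  0.166 ] 1 rows of [ 0.0017 -0.0004 -0.0039]
[0.4495 0.012  0.056 ] 3 rows of [0.     0.     0.0611]
[0.4495 0.012  0.166 ] 3 rows of [-0.     -0.     -0.0611]
[ 0.48  -0.293  0.166] 8 rows of [-0.0638 -0.0011  0.    ]
```

move_arm(targets=[[[25, 0.001, 0, 0.055, 0], [25, 0, 0, 0.055, 0], [25, 0, 0, 0.04, 0], [25, 0, 0, 0.016, 0], [25, 0, 0, 0.006, 0]]])

```text
time: 30.72
tool_pos: [0.448, 0.0123, 0.0588]
tool_rot: [-0.002, 0.664, 0.747, -0.002]
contact_force: [-3.4, 1.3, 3.8]
gripper_width: 0.451
grasp_force: 61.3
```

move_arm(targets=[[[25, 0, 0, 0.002, 0], [25, 0, 0, 0, 0], [25, 0, 0, 0, 0], [25, 0, 0, 0, 0]]])

```text
time: 31.05
tool_pos: [0.4513, 0.0124, 0.0612]
tool_rot: [0.001, 0.664, 0.748, 0.001]
contact_force: [0.7, 0.2, -0.5]
gripper_width: 0.448
grasp_force: 60.7
```

move_arm(targets=[[[25, 0, 0, 0.003, 0], [25, 0, 0, 0, 0], [75, 0, 0, 0, 0], [75, 0, 0, 0, 0], [75, 0, 0, 0, 0]]])

```text
time: 31.47
tool_pos: [0.45, 0.0127, 0.0578]
tool_rot: [0.0, 0.664, 0.748, 0.0]
contact_force: [-0.4, -0.0, 0.7]
gripper_width: 0.749
grasp_force: 0.0
```

move_arm(targets=[[[75, 0, 0, -0.04, 0], [75, 0, 0, -0.06, 0], [75, 0, 0, -0.06, 0], [75, 0, 0, -0.02, 0], [75, 0, 0, 0, 0]]])

```text
time: 31.88
tool_pos: [0.4527, 0.0123, 0.1704]
tool_rot: [0.004, 0.664, 0.748, 0.002]
contact_force: [0.5, 0.2, 0.0]
gripper_width: 0.751
grasp_force: 0.0
```

move_arm(targets=[[[75, -0.0567, -0.001, 0, 0], [75, -0.0567, -0.001, 0, 0], [75, -0.0567, -0.001, 0, 0], [75, -0.0567, -0.001, 0, 0], [75, -0.0567, -0.001, 0, 0]]])

```text
time: 32.3
tool_pos: [0.466, -0.1577, 0.1635]
tool_rot: [-0.002, 0.664, 0.748, -0.0]
contact_force: [1.2, -0.1, 0.3]
gripper_width: 0.752
grasp_force: 0.0
```

move_arm(targets=[[[75, -0.0567, -0.001, 0, 0], [75, -0.0567, -0.001, 0, 0], [75, -0.0567, -0.001, 0, 0], [75, -0.0567, -0.001, 0, 0], [75, 0, 0, 0, 0]]])

```text
time: 32.72
tool_pos: [0.48, -0.2964, 0.1637]
tool_rot: [-0.001, 0.666, 0.746, -0.001]
contact_force: [0.1, -0.4, 0.4]
gripper_width: 0.743
grasp_force: 0.0
```

move_arm(targets=[[[75, 0, 0, 0, 0], [75, 0, 0, 0, 0], [75, 0, 0, 0, 0], [75, 0, 0, 0, 0]]])

```text
time: 33.05
tool_pos: [0.4805, -0.2906, 0.165]
tool_rot: [-0.001, 0.663, 0.748, 0.0]
contact_force: [1.1, -0.0, 0.1]
gripper_width: 0.744
grasp_force: 0.0
```

```bash
python3 - <<'E'
from h import *
legs((*W["B"],.165),(*W["B"],.06),(*W["B"],.165),(*W["jar"],.165))
E
```

```text
pos [ 0.4805 -0.2906  0.165 ] heading 6.87 w 0.744 t 33.05
[ 0.48  -0.293  0.165] 1 rows of [-0.0039 -0.0014  0.0001]
[ 0.48  -0.293  0.06 ] 3 rows of [-0.0001  0.      0.0583]
[ 0.48  -0.293  0.165] 3 rows of [ 0.0001 -0.     -0.0583]
[ 0.4566 -0.0525  0.165 ] 6 rows of [0.0671 0.0015 0.0001]
```

Next is the jar.

move_arm(targets=[[[75, -0.002, -0.001, 0.055, 0], [75, 0, 0, 0.06, 0], [75, 0, 0, 0.047, 0], [75, 0, 0, 0.013, 0], [75, 0, 0, 0, 0]]])

```text
time: 33.47
tool_pos: [0.4785, -0.291, 0.0578]
tool_rot: [-0.003, 0.664, 0.748, -0.0]
contact_force: [0.1, 0.2, 0.4]
gripper_width: 0.757
grasp_force: 0.0
```

move_arm(targets=[[[40, 0, 0, 0, 0], [40, 0, 0, 0, 0], [40, 0, 0, 0, 0], [40, 0, 0, 0, 0], [40, 0, 0, 0, 0]]])

```text
time: 33.88
tool_pos: [0.481, -0.2938, 0.0621]
tool_rot: [0.001, 0.664, 0.748, 0.0]
contact_force: [-0.1, -0.5, 2.0]
gripper_width: 0.603
grasp_force: 62.9
```

move_arm(targets=[[[40, 0, 0, -0.04, 0], [40, 0, 0, -0.06, 0], [40, 0, 0, -0.06, 0], [40, 0, 0, -0.01, 0], [40, 0, 0, 0, 0]]])

```text
time: 34.3
tool_pos: [0.4823, -0.295, 0.1674]
tool_rot: [0.004, 0.664, 0.748, 0.0]
contact_force: [0.3, 0.0, -1.4]
gripper_width: 0.613
grasp_force: 63.3
```

move_arm(targets=[[[40, 0.0573, 0.0014, 0, 0], [40, 0.0573, 0.0014, 0, 0], [40, 0.0573, 0.0014, 0, 0], [40, 0.0573, 0.0014, 0, 0], [40, 0.0573, 0.0014, 0, 0]]])

```text
time: 34.72
tool_pos: [0.4625, -0.1203, 0.1603]
tool_rot: [-0.002, 0.664, 0.747, -0.001]
contact_force: [1.5, 0.4, -1.3]
gripper_width: 0.602
grasp_force: 63.2
```

move_arm(targets=[[[40, 0.0573, 0.0014, 0, 0], [40, 0.0573, 0.0014, 0, 0], [40, 0, 0, 0, 0], [40, 0, 0, 0, 0], [40, 0, 0, 0, 0]]])

```text
time: 35.13
tool_pos: [0.4571, -0.0537, 0.1614]
tool_rot: [-0.001, 0.664, 0.748, -0.001]
contact_force: [0.6, -0.3, -2.1]
gripper_width: 0.605
grasp_force: 63.2
```

move_arm(targets=[[[40, 0, 0, 0, 0], [40, 0, 0, 0, 0], [40, 0, 0, 0, 0]]])

```text
time: 35.38
tool_pos: [0.4578, -0.0546, 0.1625]
tool_rot: [-0.0, 0.665, 0.747, -0.0]
contact_force: [-0.4, -0.3, -0.8]
gripper_width: 0.612
grasp_force: 63.2
```

```bash
python3 - <<'E'
from h import *
legs((*W["jar"],.165),(*W["jar"],.056),(*W["jar"],.165),(*W["A"],.165))
E
```

```text
pos [ 0.4578 -0.0546  0.1625] heading 6.67 w 0.612 t 35.38
[ 0.4566 -0.0525  0.165 ] 1 rows of [ 0.0037 -0.0015 -0.0042]
[ 0.4566 -0.0525  0.056 ] 3 rows of [-0.      0.      0.0606]
[ 0.4566 -0.0525  0.165 ] 3 rows of [ 0.     -0.     -0.0606]
[ 0.5597 -0.302   0.165 ] 7 rows of [-0.0619  0.0175 -0.    ]
```

move_arm(targets=[[[40, 0.003, -0.001, 0.055, 0], [40, 0, 0, 0.055, 0], [40, 0, 0, 0.04, 0], [40, 0, 0, 0.016, 0], [40, 0, 0, 0.007, 0]]])

```text
time: 35.8
tool_pos: [0.455, -0.0519, 0.057]
tool_rot: [-0.003, 0.664, 0.747, -0.001]
contact_force: [-11.2, 1.9, 16.5]
gripper_width: 0.607
grasp_force: 65.0
```

move_arm(targets=[[[40, 0, 0, 0.002, 0], [40, 0, 0, 0, 0], [40, 0, 0, 0.002, 0], [40, 0, 0, 0, 0], [40, 0, 0, 0, 0]]])

```text
time: 36.22
tool_pos: [0.4577, -0.0521, 0.0575]
tool_rot: [0.001, 0.664, 0.748, 0.0]
contact_force: [0.4, 0.3, -1.5]
gripper_width: 0.604
grasp_force: 63.3
```

move_arm(targets=[[[40, 0, 0, 0.001, 0], [75, 0, 0, 0, 0], [75, 0, 0, 0, 0], [75, 0, 0, 0, 0], [75, 0, 0, 0, 0]]])

```text
time: 36.63
tool_pos: [0.457, -0.0519, 0.056]
tool_rot: [0.0, 0.664, 0.748, 0.0]
contact_force: [0.7, -0.3, 0.4]
gripper_width: 0.751
grasp_force: 0.0
```

move_arm(targets=[[[75, 0, 0, -0.04, 0], [75, 0, 0, -0.06, 0], [75, 0, 0, -0.06, 0], [75, 0, 0, -0.02, 0], [75, 0, 0, 0, 0]]])

```text
time: 37.05
tool_pos: [0.4596, -0.0526, 0.1686]
tool_rot: [0.004, 0.664, 0.748, 0.002]
contact_force: [0.9, -0.1, -0.3]
gripper_width: 0.751
grasp_force: 0.0
```

move_arm(targets=[[[75, -0.0541, 0.0153, 0, 0], [75, -0.0541, 0.0153, 0, 0], [75, -0.0541, 0.0153, 0, 0], [75, -0.0541, 0.0153, 0, 0], [75, -0.0541, 0.0153, 0, 0]]])

```text
time: 37.47
tool_pos: [0.5211, -0.2086, 0.1614]
tool_rot: [-0.002, 0.664, 0.748, -0.0]
contact_force: [0.0, -0.1, 0.3]
gripper_width: 0.748
grasp_force: 0.0
```

move_arm(targets=[[[75, -0.0541, 0.0153, 0, 0], [75, -0.0541, 0.0153, 0, 0], [75, -0.0541, 0.0153, 0, 0], [75, 0, 0, 0, 0], [75, 0, 0, 0, 0]]])

```text
time: 37.88
tool_pos: [0.5597, -0.3019, 0.1611]
tool_rot: [-0.002, 0.665, 0.747, -0.0]
contact_force: [-0.8, 0.2, -0.1]
gripper_width: 0.75
grasp_force: 0.0
```

move_arm(targets=[[[75, 0, 0, 0, 0], [75, 0, 0, 0, 0], [75, 0, 0, 0, 0]]])

```text
time: 38.13
tool_pos: [0.56, -0.2997, 0.1634]
tool_rot: [-0.0, 0.664, 0.748, -0.0]
contact_force: [0.3, -0.7, -0.6]
gripper_width: 0.748
grasp_force: 0.0
```

```bash
python3 - <<'E'
from h import *
legs((*W["A"],.165),(*W["A"],.059),(*W["A"],.165),(.467,-.1205,.165))
E
```

```text
pos [ 0.56   -0.2997  0.1634] heading 6.85 w 0.748 t 38.13
[ 0.5597 -0.302   0.165 ] 1 rows of [-0.0037 -0.001  -0.0027]
[ 0.5597 -0.302   0.059 ] 3 rows of [-0.      0.      0.0589]
[ 0.5597 -0.302   0.165 ] 3 rows of [ 0.     -0.     -0.0589]
[ 0.467  -0.1205  0.165 ] 6 rows of [ 0.0531 -0.0196  0.0001]
```

move_arm(targets=[[[75, -0.003, 0, 0.055, 0], [75, 0, 0, 0.06, 0], [75, 0, 0, 0.047, 0], [75, 0, 0, 0.011, 0], [75, 0, 0, 0, 0]]])

```text
time: 38.55
tool_pos: [0.5588, -0.3008, 0.0572]
tool_rot: [-0.003, 0.664, 0.748, -0.0]
contact_force: [-0.3, -0.2, -0.2]
gripper_width: 0.751
grasp_force: 0.0
```

move_arm(targets=[[[30, 0, 0, 0, 0], [30, 0, 0, 0, 0], [30, 0, 0, 0, 0], [30, 0, 0, 0, 0], [30, 0, 0, 0, 0]]])

```text
time: 38.97
tool_pos: [0.5622, -0.3038, 0.0628]
tool_rot: [0.002, 0.664, 0.748, 0.0]
contact_force: [0.0, 0.0, 6.2]
gripper_width: 0.527
grasp_force: 62.7
```

move_arm(targets=[[[30, 0, 0, -0.04, 0], [30, 0, 0, -0.06, 0], [30, 0, 0, -0.06, 0], [30, 0, 0, -0.01, 0], [30, 0, 0, 0, 0]]])

```text
time: 39.38
tool_pos: [0.5627, -0.3043, 0.1669]
tool_rot: [0.004, 0.664, 0.748, 0.0]
contact_force: [0.8, 0.2, -1.4]
gripper_width: 0.527
grasp_force: 62.1
```

move_arm(targets=[[[30, 0.053, -0.0196, 0, 0], [30, 0.053, -0.0196, 0, 0], [30, 0.053, -0.0196, 0, 0], [30, 0.053, -0.0196, 0, 0], [30, 0.053, -0.0196, 0, 0]]])

```text
time: 39.8
tool_pos: [0.4813, -0.1502, 0.1594]
tool_rot: [-0.002, 0.664, 0.747, -0.001]
contact_force: [-0.4, 0.2, -0.4]
gripper_width: 0.529
grasp_force: 62.1
```

move_arm(targets=[[[30, 0.053, -0.0196, 0, 0], [30, 0, 0, 0, 0], [30, 0, 0, 0, 0], [30, 0, 0, 0, 0], [30, 0, 0, 0, 0]]])

```text
time: 40.22
tool_pos: [0.4682, -0.1223, 0.1615]
tool_rot: [-0.0, 0.664, 0.747, -0.0]
contact_force: [-0.1, -0.4, -1.1]
gripper_width: 0.527
grasp_force: 62.1
```

```bash
python3 - <<'E'
from h import *
legs((.467,-.1205,.165),(.467,-.1205,.057))
E
```

```text
pos [ 0.4682 -0.1223  0.1615] heading 6.74 w 0.527 t 40.22
[ 0.467  -0.1205  0.165 ] 1 rows of [ 0.0032 -0.0016 -0.0058]
[ 0.467  -0.1205  0.057 ] 3 rows of [-0.    0.    0.06]
```

move_arm(targets=[[[30, 0.002, -0.001, 0.055, 0], [30, 0, 0, 0.055, 0], [30, 0, 0, 0.038, 0], [30, 0, 0, 0.016, 0], [30, 0, 0, 0.006, 0]]])

```text
time: 40.63
tool_pos: [0.4659, -0.1207, 0.058]
tool_rot: [-0.003, 0.664, 0.747, -0.001]
contact_force: [-1.8, 1.0, 1.3]
gripper_width: 0.529
grasp_force: 62.5
```

move_arm(targets=[[[30, 0, 0, 0.002, 0], [30, 0, 0, 0, 0], [30, 0, 0, 0.002, 0], [30, 0, 0, 0, 0], [30, 0, 0, 0, 0]]])

```text
time: 41.05
tool_pos: [0.4682, -0.121, 0.0588]
tool_rot: [0.001, 0.664, 0.748, 0.0]
contact_force: [-0.4, 0.2, -1.4]
gripper_width: 0.526
grasp_force: 62.2
```

move_arm(targets=[[[30, 0, 0, 0.002, 0], [30, 0, 0, 0, 0], [75, 0, 0, 0, 0], [75, 0, 0, 0, 0], [75, 0, 0, 0, 0]]])

```text
time: 41.47
tool_pos: [0.4674, -0.1206, 0.0565]
tool_rot: [0.0, 0.664, 0.748, 0.0]
contact_force: [0.4, -0.0, 0.4]
gripper_width: 0.75
grasp_force: 0.0
```

move_arm(targets=[[[75, 0, 0, -0.04, 0], [75, 0, 0, -0.06, 0], [75, 0, 0, -0.06, 0], [75, 0, 0, -0.06, 0], [75, 0, 0, -0.02, 0]]])

```text
time: 41.88
tool_pos: [0.4698, -0.1216, 0.2068]
tool_rot: [0.005, 0.664, 0.748, 0.002]
contact_force: [0.5, -0.8, 0.9]
gripper_width: 0.752
grasp_force: 0.0
```

move_arm(targets=[[[75, -0.06, 0, 0, 0], [75, -0.06, 0, 0, 0], [75, -0.06, 0, 0, 0], [75, -0.06, 0, 0, 0], [75, -0.06, 0, 0, 0]]])

```text
time: 42.3
tool_pos: [0.4884, -0.3009, 0.1998]
tool_rot: [-0.0, 0.664, 0.748, 0.0]
contact_force: [-0.0, 0.2, -0.1]
gripper_width: 0.75
grasp_force: 0.0
```

move_arm(targets=[[[75, 0, 0, 0, 0], [75, 0, 0, 0, 0], [75, 0, 0, 0, 0], [75, 0, 0, 0, 0], [75, 0, 0, 0, 0]]])

```text
time: 42.72
tool_pos: [0.4886, -0.2982, 0.2003]
tool_rot: [-0.0, 0.664, 0.748, 0.0]
contact_force: [0.4, 0.4, 0.2]
gripper_width: 0.749
grasp_force: 0.0
```

```bash
python3 - <<'E'
from h import *
legs()
save("top","t9.png",(205,140,335,310),3.5)
E
```

```text
pos [ 0.4886 -0.2982  0.2003] heading 6.86 w 0.749 t 42.72
```

View pics/t9.png

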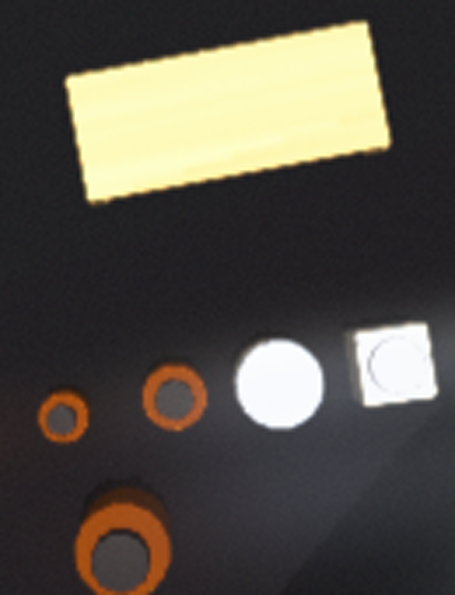

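The bottle (175,398), jar (279,384) and tin cap (397,366) are back within about 4 crop pixels (roughly 3 mm) of their starting spots, all upright. The robot is clear of everything.

```bash
python3 -c "
from plant import job
print(job.job_done())"
```

```text
the job is handed in; nothing more can be done
None
```

The job is handed in: the block lies flat on the mat, measured about 2 mm off centre. The jar, tin and bottle stand upright about 3 mm or less from where they started, and I kept clear of the mug, tape and phone. The hand-in call returned no verdict.

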